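Set the float of a phone-fixture adjuster screw

TASK

On the phone fixture, turn the blue adjuster knob clockwise (seen from above) until its screw bottoms firmly, without forcing it, then back it off a quarter of a turn. Then push the red-ball lock lever all the way over towards the phone to lock the setting; leave the grey adjuster, the phone and everything else as they are.

Things in the scene. Friction and masses are not known exactly. Their poses are not given: they have to be found in the camera images.
- fixture: Fixed fixture plate with black top, 180 (x) by 370 (y) by 30 mm high; origin at the centre of its underside, on the table, z up. On its +x half lies the white phone in a nest of low blocks (all below 43 mm above the table); on its -x half, in the middle, stands the lock lever; 135 mm from the middle towards its two y ends stand the blue and the grey adjuster, either at either end.
- blue_grip (a point): On the upright axis of the blue adjuster knob, 84.5 mm above the table, the height to hold it. The knob is a bar 56 long, 12 wide, 36 mm high (top at 96.5 mm) on a disc of 44 mm diameter (top at 61.5 mm). Site x runs along the bar to its white-dot end; z up. Clockwise from above screws down; it starts 0.9 to 2.4 rad short of the stop. It turns without rising; friction 0.05 N m.
- blue_end (a point): Top of the white-dot end of the blue bar, 26 mm from its axis; axes as blue_grip. Where the stop lies cannot be seen: feel it. From first touch the torque rises 2 N m per rad. Bottomed firmly: 0.12 N m (0.06 rad past first touch) for 0.2 s; forced: over 0.6 N m (0.3 rad). Let go at the stop, it springs back to about first touch; the quarter turn counts from there.
- foot (a joint): Clearance (m) between the hidden screw tip inside the blue adjuster and its seat: 0 at first touch, positive when backed off, 0.5 mm per full turn, so that a quarter turn is 0.125 mm, far less than the noise of this reading. Better feel the stop, then measure the knob's angle.
- squeeze (a joint): Springy compression (m) of the seat under the torque on the blue knob, 0.04 mm per N m: 0.005 mm at 0.12 N m, 0.024 mm at 0.6 N m, so far below the noise of this reading too: feel the torque at the wrist instead.
- grey_end (a point): Top of the white-dot end of the bar of the grey adjuster, 26 mm from its upright axis, 96.5 mm above the table. The grey adjuster has the same form and size as the blue one, is already set, and must not be turned.
- lever (a joint): Lock lever: 0 leaning back to the fixture's -x side (open), 1.0 rad leaning to its +x side, over the phone (locked, end stop). It stays where it is left; friction about 0.06 N m. It swings in the fixture's upright xz plane at y = 0. Open at the start (0 to 0.12).
- lever_tip (a point): Centre of the lever's red ball, 26 mm diameter, 60 mm from the pivot. The pivot lies 48 mm from the fixture's centre on its -x side, 52 mm above the table; the ball's centre is 112 mm above the table at its highest, 105 mm at both ends. The lever's base is a grey block 70 (x) by 50 mm, up to 55 mm above the table, with a pivot drum up to 65 mm.
- phone: White phone housing, 74 by 150 by 8 mm, loose in the fixture's nest; origin at the centre of its underside, 30 mm above the table. Not to be moved.
- spare_phone: The same white phone housing lying on the table; origin at the centre of its underside. Bystander.
- bin: Black open bin, 220 by 160 by 85 mm; origin at the centre of its underside. Bystander.
- driver: Yellow-handled screwdriver, 190 mm long, 26 mm thick, lying on the table; origin at the middle of its underside. Bystander.
- brush: Black-handled brush, 170 mm long, lying on the table; origin at the middle of its underside. Bystander.
- cleaner: White bottle with blue cap, 52 mm diameter, 130 mm high; origin at the centre of its underside. Bystander.
- screw_jar: Clear jar with steel lid, 60 mm diameter, 55 mm high; origin at the centre of its underside. Bystander.

How it is judged (in metres and radians):
On the way, in this order (a step that is already met when the one before it is completed fails the run):
1. the blue adjuster's screw is bottomed firmly (0.12 N m or more against its stop) (value of joint squeeze above 4.77464e-06 m and value of joint foot below 3.97887e-06 m), for 0.2 s.
2. the blue adjuster is backed off by a quarter turn (60 to 120 degrees), the lock lever still open (value of joint foot between 8.33176e-05 and 0.000166635 m and value of joint lever below 0.5 rad), for 0.3 s.
3. the lock lever is pushed over (value of joint lever above 0.85 rad), for 0.2 s.
At the end, for the whole second after the job is handed in: The blue adjuster rests a quarter turn (90 degrees, give or take 30) back from where its screw bottoms, the lock lever is over at its far stop (0.85 rad or more) (value of joint foot between 8.33176e-05 and 0.000166635 m and value of joint lever above 0.85 rad and velocity of joint foot between -0.0001 and 0.0001 m/s); the robot touches nothing.
It fails at once if the blue adjuster is forced against its stop (more than about 0.6 N m) (value of joint squeeze above 2.38732e-05 m).
It fails at once if the grey adjuster is turned (its end moves more than 6 mm) (distance of grey_end from where it was at the start of the episode above 0.006 m).
It fails at once if the phone in the fixture is moved more than 10 mm (distance of phone from where it was at the start of the episode above 0.01 m).
It fails at once if another thing on the table is moved more than 30 mm (distance of any of spare_phone, bin, driver, brush, cleaner, screw_jar from where it was at the start of the episode above 0.03 m).
It also fails if it takes over 69 s, if anything falls off the work surface, if the arm or the gripper's body presses on something with over 40 N, if the wrist force passes 120 N, or if a joint passes its speed limit or range.

ROBOT

A 6-joint arm with a two-finger parallel gripper is mounted at the origin on the work surface. World frame = base frame: x ahead of the robot, y to its left, z up, the work surface at z = 0. Lengths are in mm, angles in rad, forces in N, time in s.
With the tool pointing down it reaches from about 350 to 775 mm from the base axis. Payload 7.3 kg.
Tool frame: the origin (TCP) lies on the front face of the gripper's body, between the roots of the fingers; the fingertips stand 66 mm ahead of it and the grasp point (between the pads) lies 47 mm ahead of it (bot.tip_extent is the distance from the TCP to the fingertips, in mm); z points along the fingers, y is the line along which they close (so a half turn about z gives the same grasp; the last joint's range is limited). The gripper opens to 92 mm and grips with 3 to 60 N. Pads are 19 mm wide; open, the fingers measure 130 mm over their backs; the gripper's body (75 mm by 190 mm) begins 47 mm behind the grasp point.
Start: joints at [1.053, 0.342, 1.524, -0, 1.275, -0.146], TCP at [190.713, 489.149, 292.241] pointing down, gripper open.
Joint ranges: [-2.53, 2.53], [-0.77, 2.02], [0.04, 2.7], [-1, 4.14], [0.28, 2.66], [-3.11, 3.11]. Speed limits (rad/s): [2.57, 2.57, 3.14, 3.14, 3.14, 3.14].

INTERFACE

Orientations are given as [roll, pitch, yaw] about the fixed x, y, z axes, in that order (R = Rz(yaw) Ry(pitch) Rx(roll)).
In Python, from plant import readout, viewer, order, bot gives the robot as it stands.
- The arm moves only by the shell command python3 -m creep 'ROWS'. ROWS is text: rows parted by semicolons, each of 7 numbers parted by spaces: the shift along the world's x, y, z in m, then the turn, a rotation vector about the world's x, y, z in rad, then the opening in per cent of the stroke, from 0 (shut) to 100 (fully open). A call has 1 to 8 rows; each row shifts and turns the commanded pose from where the row before left it; what a row does not reach is not made up. A row lasts 1/12 s, in which the tool goes at most 41.7 mm and 7.16 degrees, less where a joint would pass 70% of its speed; a pose out of reach is approached as far as the arm can. A call is refused whole if a number of a shift passes 0.0417 or a number of a turn 0.125, either way. A call with a gripper value outside its range is refused whole. The fingers move at their own pace and stop on an object; the grip force is fixed at half the most. Time passes only in rows, so rows that do not move let the fingers close. It gives the time, the measured TCP pose, the force, the opening and the grip force at its end, in the units of the state.
- readout.get_obs(): the state, without advancing time (a new reading comes with each control period).
- viewer.capture(name): name is "scene" or "top" or "wrist"; returns the picture (384x512x3 uint8, red, green, blue); there is no depth.
- viewer.camera_info(name): a dict with "fx", "fy", "cx", "cy" (pixels), "origin" and "rotation" of the camera in the world. Camera axes: x right, y up, looking along -z (the intrinsics and any distortion apply to the point x, -y, -z); pixel columns grow to the right and rows downward; lengths in mm; the calibration is good to about 2 mm. A picture is of the moment at which its call begins: read the wrist's pose just before it. camera_info takes no time and is no camera call; for the wrist camera it gives the pose at the moment of the call.
- order.close_job(): hands the job in; it is judged then, once.
The state is a dict: "time": time; "joint_positions": joint angles; "dq": joint speeds; "tau": joint torques, N m; "tool_pos": TCP position; "tcp_rot": TCP orientation; "contact_force": force on the tool from outside, world axes, zero at the start; "moment": the same for the moment, N m; "grip_width": finger opening in mm; "finger_force": force on a finger pad.
Only numpy, scipy, OpenCV 4.12 (cv2) and the standard library are available. Lean on these libraries where they do the work, as an engineer would, in place of code of your own. Each camera call takes 0.05 s, during which the arm holds its last target. There are 200 camera calls.

## Working session

There is one attempt and no reset: what is moved stays moved. The work goes in short steps, Python scripts to look and compute and a shell command to move; the robot and the scene stay as the last step left them, time stands still between calls to the robot, and variables do not carry over. Pictures are saved under pics/ and viewed, at most 10 in all, crops included, and the job is handed in when it is done.

```bash
mkdir -p pics; ls; python3 - <<'E'
from plant import readout, viewer, order, bot
import cv2,numpy as np
print(readout.get_obs())
a=[viewer.capture(n) for n in("scene","top")]
for n,i in zip(("scene","top"),a):
    cv2.imwrite(f"pics/{n}0.png",i[:,:,::-1]); print(n,viewer.camera_info(n))
E
```

```text
pics
{'time': 0.0, 'joint_positions': array([ 1.05299688e+00,  3.42731904e-01,  1.52501263e+00,  2.54181150e-05,
        1.27536650e+00, -1.46038110e-01]), 'dq': array([-8.88860034e-04,  8.59731321e-05,  9.63888632e-04,  1.07674134e-03,
        1.72429576e-03,  5.44512913e-04]), 'tau': array([ 3.09417806e-05, -4.31236517e+01, -2.44215846e+01,  7.18052150e-02,
        5.60767134e-02, -1.30101571e-04]), 'tool_pos': array([190.55392688, 488.87975547, 291.54164071]), 'tcp_rot': array([-3.14009397e+00, -2.45000660e-04,  2.76982371e+00]), 'contact_force': array([-1.24124964, -0.37810766, -0.34629953]), 'moment': array([ 0.03504303,  0.01849515, -0.03964548]), 'finger_force': 0.0, 'grip_width': 91.71989516656929}
scene {'fx': 378.68838810796626, 'fy': 378.68838810796626, 'cx': 263.20108179704476, 'cy': 194.90095852809398, 'origin': array([1254.15685215, -674.14086534,  853.76158528]), 'rotation': array([0.90838295, 0.0134711 , 0.80512832])}
top {'fx': 394.05484282916547, 'fy': 394.05484282916547, 'cx': 254.03356591190865, 'cy': 195.629584038619, 'origin': array([ 292.95681456,    4.5834235 , 1288.09352157]), 'rotation': array([ 0.19363661,  0.00780062, -1.5906415 ])}
```

View pics/top0.png

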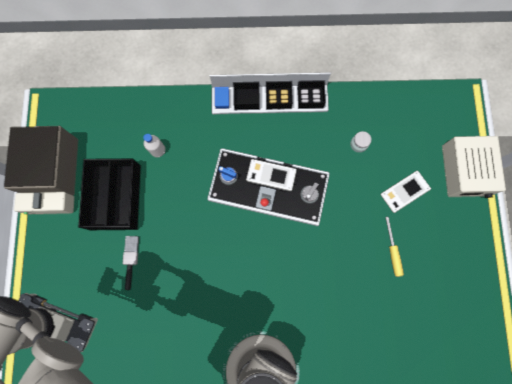

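View pics/scene0.png

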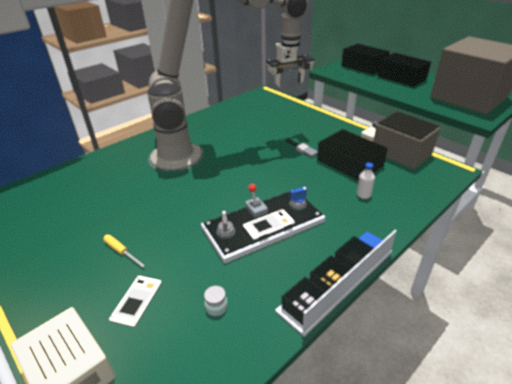

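Top view: the blue knob is near px (228,175), the red ball near (265,201), the grey knob near (310,193) and the phone near (271,175). The scene view agrees, with blue at (299,196), the ball at (253,188) and grey at (226,230).

```bash
cat > h.py <<'E'
from plant import readout, viewer, order, bot
import cv2,numpy as np
from scipy.spatial.transform import Rotation as R
def ray(ci,u,v):
    d=np.array([(u-ci['cx'])/ci['fx'],-(v-ci['cy'])/ci['fy'],-1.])
    return np.array(ci['origin']),R.from_euler('xyz',ci['rotation']).apply(d)
def onz(ci,u,v,z):
    o,d=ray(ci,u,v); return o+d*(z-o[2])/d[2]
def mask(im,c):
    h=cv2.cvtColor(im,cv2.COLOR_RGB2HSV)
    if c=='blue': return cv2.inRange(h,(100,130,60),(125,255,255))
    return cv2.inRange(h,(0,130,80),(8,255,255))|cv2.inRange(h,(172,130,80),(180,255,255))
def blobs(m,amin=8):
    n,l,s,c=cv2.connectedComponentsWithStats(m)
    return [(np.round(c[i],1),s[i]) for i in range(1,n) if s[i,4]>=amin]
E
python3 - <<'E'
from h import *
for n in("top","scene"):
    im=cv2.imread(f"pics/{n}0.png")[:,:,::-1].copy(); ci=viewer.camera_info(n)
    for c in('blue','red'):
        for b,s in blobs(mask(im,c)): print(n,c,b,s,onz(ci,*b,85 if c=='blue' else 105).round(1))
ci=viewer.camera_info('top')
for u,v in[(220,152),(328,182),(320,222),(209,201)]: print(onz(ci,u,v,30).round())
print('grey',onz(ci,310,193,60).round())
E
```

```text
top blue [221.5  97. ] [215  87  14  21 288] [860.3 109.3  85. ]
top blue [147.2 137.3] [143 134   9   8  53] [727.2 348.5  85. ]
top blue [227.9 173.3] [219 167  17  13 142] [602.4  90.1  85. ]
top red [264.2 201.8] [261 199   8   7  44] [505.3 -21.4 105. ]
scene blue [ 30.7 108.9] [   0   12   82  174 8891] [-720.9 -321.    85. ]
scene blue [369.  164.9] [364 161  10   8  60] [680.4 398.6  85. ]
scene blue [297.7 194.5] [290 188  17  15 186] [615.1  83.7  85. ]
scene blue [369.5 239.1] [358 231  24  17 229] [898.5  74.5  85. ]
scene red [251.9 187.2] [249 184   7   7  40] [498.9 -13.9 105. ]
[690. 120.  30.]
[ 580. -233.   30.]
[ 449. -200.   30.]
[525. 156.  30.]
grey [ 539. -169.   60.]
```

```bash
python3 -m creep '0.029 -0.029 0 0 0 0 100;0.029 -0.029 0 0 0 0 100;0.029 -0.029 0 0 0 0 100;0.029 -0.029 0 0 0 0 100;0.029 -0.029 0 0 0 0 100;0.029 -0.029 0 0 0 0 100;0.029 -0.029 0 0 0 0 100;0.029 -0.029 0 0 0 0 100'
python3 -m creep '0.029 -0.028 0 0 0 0 100;0.029 -0.028 0 0 0 0 100;0.029 -0.028 0 0 0 0 100;0.029 -0.028 0 0 0 0 100;0.029 -0.028 0 0 0 0 100;0.029 -0.028 0 0 0 0 100;0 0 0 0 0 0 100;0 0 0 0 0 0 100'
python3 - <<'E'
from h import *
o=readout.get_obs(); ci=viewer.camera_info('wrist'); im=viewer.capture('wrist')
cv2.imwrite('pics/w1.png',im[:,:,::-1])
print(o['tool_pos'],o['tcp_rot'],ci, R.from_euler('xyz',o['tcp_rot']).as_matrix().round(2))
for c in('blue','red'):
    for b,s in blobs(mask(im,c),30): print(c,b,s,onz(ci,*b,90 if c=='blue' else 105).round(1))
E
```

```text
time: 0.77
tool_pos: [423.6, 255.4, 292.1]
tcp_rot: [-3.141, -0.0, 2.77]
contact_force: [0.6, 0.7, 0.4]
grip_width: 91.6
finger_force: 0.0
time: 1.43
tool_pos: [597.5, 87.3, 290.9]
tcp_rot: [-3.141, -0.002, 2.766]
contact_force: [-1.1, 0.7, 0.1]
grip_width: 91.6
finger_force: 0.0
[597.50466189  87.33572344 290.87461243] [-3.14094184e+00 -1.75979713e-03  2.76648047e+00] {'fx': 330.9691404661729, 'fy': 330.9691404661729, 'cx': 257.4795666646591, 'cy': 194.10412364503438, 'origin': array([521.73326287, 117.20126283, 383.2547354 ]), 'rotation': array([-3.03344144e-01,  8.70010732e-04,  1.19606469e+00])} [[-0.93  0.37 -0.  ]
 [ 0.37  0.93  0.  ]
 [ 0.   -0.   -1.  ]]
blue [265.8 185.7] [ 237  163   62   42 1601] [602.3  93.5  90. ]
blue [351.8 337.6] [330 327  42  18 525] [794.4 118.5  90. ]
red [ 95.6 135.5] [ 79 120  35  32 856] [505.5 -21.9 105. ]
```

View pics/w1.png

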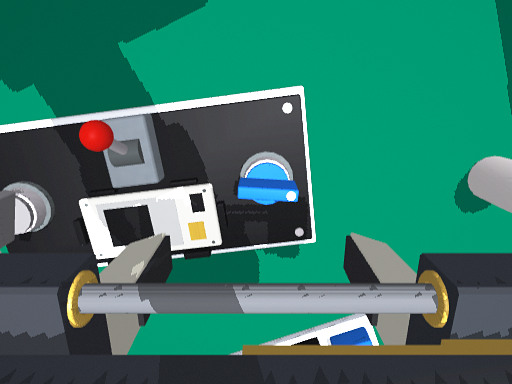

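The wrist view shows the blue bar from about (238,190) to (298,197) with its white dot at (291,196), and the red ball at (96,135). I'll enlarge the knob.

```bash
python3 - <<'E'
import cv2
im=cv2.imread('pics/w1.png')[140:215,215:320]
cv2.imwrite('pics/w1c.png',cv2.resize(im,None,fx=7,fy=7,interpolation=cv2.INTER_CUBIC))
E
```

```text
(no output)
```

View pics/w1c.png

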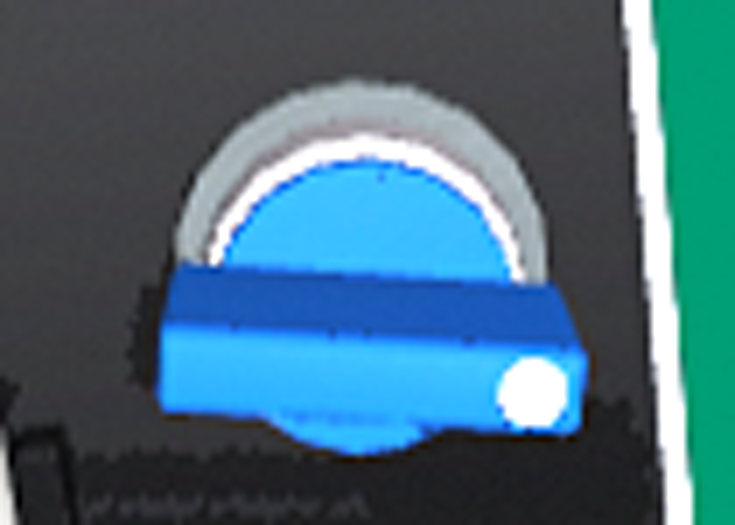

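The top face has crop corners at about (165,323), (585,350), (580,435) and (160,410), with the white dot at (532,392).

```bash
python3 - <<'E'
from h import *
ci={'fx': 330.969,'fy': 330.969,'cx': 257.4796,'cy': 194.104,'origin':np.array([521.733,117.201,383.255]),'rotation':[-3.03344144e-01,8.7001e-04,1.19606469]}
f=lambda p:onz(ci,215+p[0]/7,140+p[1]/7,96.5)
P=[f(p) for p in [(165,323),(585,350),(580,435),(160,410)]]
for p in P: print(p.round(1))
c=np.mean(P,0); e=(P[1]+P[2]-P[0]-P[3])/2; d=f((532,392))
print('c',c.round(1),'len',np.linalg.norm(e),'yaw',np.arctan2(e[1],e[0]),'dot',d.round(1),np.linalg.norm(d-c))
print('width',np.linalg.norm(P[0]-P[3]))
# disc: left/right/bottom edge pts
for p in [(365,160),(362,455)]: print('disc',onz(ci,215+p[0]/7,140+p[1]/7,61.5).round(1))
E
```

```text
[591.9  71.   96.5]
[615.1 120.1  96.5]
[625.8 115.7  96.5]
[602.6  65.9  96.5]
c [608.9  93.2  96.5] len 54.623796166508605 yaw 1.1316172450346056 dot [618.  111.8  96.5] 20.759756074838805
width 11.81630774496308
disc [588.7 100.8  61.5]
disc [629.8  84.6  61.5]
```

```bash
python3 -m creep '0.006 0.003 -0.01 0 0 0.125 100;0.006 0.002 -0.01 0 0 0.125 100;0 0 -0.01 0 0 0.125 100;0 0 -0.01 0 0 0.125 100;0 0 -0.01 0 0 0.125 100;0 0 -0.01 0 0 0.125 100;0 0 -0.01 0 0 0.125 100;0 0 -0.01 0 0 0.125 100'
python3 -m creep '0 0 0 0 0 0.125 100;0 0 0 0 0 0.125 100;0 0 0 0 0 0.125 100;0 0 0 0 0 0.125 100;0 0 0 0 0 0 100;0 0 0 0 0 0 100;0 0 0 0 0 0 100;0 0 0 0 0 0 100'
python3 - <<'E'
from h import *
T=[]
for i in range(4):
    o=readout.get_obs(); ci=viewer.camera_info('wrist'); im=viewer.capture('wrist'); T.append(np.r_[o['tool_pos'],o['tcp_rot'],o['moment'],o['contact_force']])
cv2.imwrite('pics/w2.png',im[:,:,::-1])
print(np.round(T,3),o['joint_positions'].round(3),ci)
E
```

```text
time: 2.15
tool_pos: [607.5, 95.8, 212.0]
tcp_rot: [3.141, -0.0, -2.505]
contact_force: [-1.0, -0.3, 0.3]
grip_width: 91.8
finger_force: 0.0
time: 2.82
tool_pos: [608.4, 94.7, 212.4]
tcp_rot: [3.141, 0.0, -2.015]
contact_force: [0.5, 0.3, -0.0]
grip_width: 91.5
finger_force: 0.0
[[ 6.08415e+02  9.46510e+01  2.12363e+02  3.14100e+00  0.00000e+00
  -2.01500e+00  1.10000e-01  3.80000e-02 -6.00000e-02  5.27000e-01
   3.14000e-01 -1.30000e-02]
 [ 6.08492e+02  9.44820e+01  2.12302e+02  3.14100e+00  0.00000e+00
  -2.01500e+00  4.90000e-02  8.30000e-02 -5.50000e-02  1.18000e+00
  -1.75000e-01 -6.98000e-01]
 [ 6.08567e+02  9.43610e+01  2.12317e+02  3.14100e+00  0.00000e+00
  -2.01500e+00  4.90000e-02  7.60000e-02  7.00000e-03  4.17000e-01
   3.53000e-01 -8.08000e-01]
 [ 6.08624e+02  9.42570e+01  2.12258e+02  3.14100e+00 -0.00000e+00
  -2.01400e+00  4.00000e-02  5.30000e-02 -2.00000e-02 -1.41000e-01
   2.99000e-01  7.58000e-01]] [ 0.029  0.575  1.373  0.     1.194 -2.669] {'fx': 330.9691404661729, 'fy': 330.9691404661729, 'cx': 257.4795666646591, 'cy': 194.10412364503438, 'origin': array([573.66103636,  20.39747599, 304.50426138]), 'rotation': array([-3.05153293e-01, -3.13465955e-04,  2.69836949e+00])}
```

View pics/w2.png

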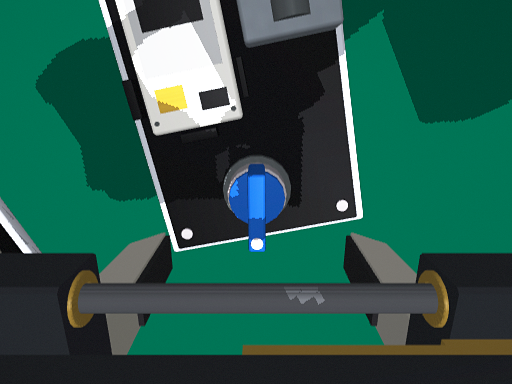

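The bar is lined up midway between the fingers (column 257), with its dot at (257,244) and its far top end at about (256,168).

```bash
python3 - <<'E'
from h import *
ci={'fx': 330.969,'fy': 330.969,'cx': 257.4796,'cy': 194.104,'origin':np.array([573.661,20.397,304.504]),'rotation':[-3.05153293e-01,0,2.69836949e+00]}
im=cv2.imread('pics/w2.png')[:,:,::-1].copy()
h=cv2.cvtColor(im,cv2.COLOR_RGB2HSV); 
print([(r,*h[r,257]) for r in list(range(160,190,2))+list(range(236,256,2))])
a=onz(ci,256.5,165,96.5); d=onz(ci,257,251,96.5);dot=onz(ci,257,244,96.5)
print(a,d,dot,(a+d)/2,np.linalg.norm(d-a),np.arctan2(*(d-a)[1::-1]))
E
```

```text
[(160, np.uint8(100), np.uint8(28), np.uint8(83)), (162, np.uint8(140), np.uint8(8), np.uint8(94)), (164, np.uint8(109), np.uint8(192), np.uint8(109)), (166, np.uint8(108), np.uint8(214), np.uint8(111)), (168, np.uint8(109), np.uint8(214), np.uint8(111)), (170, np.uint8(108), np.uint8(227), np.uint8(111)), (172, np.uint8(109), np.uint8(214), np.uint8(111)), (174, np.uint8(108), np.uint8(230), np.uint8(144)), (176, np.uint8(107), np.uint8(229), np.uint8(242)), (178, np.uint8(105), np.uint8(207), np.uint8(252)), (180, np.uint8(106), np.uint8(207), np.uint8(252)), (182, np.uint8(106), np.uint8(208), np.uint8(252)), (184, np.uint8(106), np.uint8(207), np.uint8(252)), (186, np.uint8(106), np.uint8(206), np.uint8(252)), (188, np.uint8(106), np.uint8(209), np.uint8(252)), (236, np.uint8(108), np.uint8(229), np.uint8(169)), (238, np.uint8(116), np.uint8(51), np.uint8(175)), (240, np.uint8(150), np.uint8(1), np.uint8(249)), (242, np.uint8(0), np.uint8(0), np.uint8(255)), (244, np.uint8(0), np.uint8(0), np.uint8(255)), (246, np.uint8(0), np.uint8(0), np.uint8(255)), (248, np.uint8(0), np.uint8(0), np.uint8(255)), (250, np.uint8(106), np.uint8(239), np.uint8(253)), (252, np.uint8(79), np.uint8(255), np.uint8(117)), (254, np.uint8(82), np.uint8(255), np.uint8(118))]
[593.93661206  61.64277347  96.5       ] [619.8822999 116.9824968  96.5      ] [617.57830988 112.13462095  96.5       ] [606.90945598  89.31263514  96.5       ] 61.12007604202303 1.1323828424981321
```

```bash
python3 -m creep '0 -0.0015 -0.02 0 0 0.005 100;0 0 -0.02 0 0 0 100;0 0 -0.02 0 0 0 100;0 0 -0.019 0 0 0 100;0 0 0 0 0 0 100;0 0 0 0 0 0 100'
python3 -m creep '0 0 0 0 0 0 0;0 0 0 0 0 0 0;0 0 0 0 0 0 0;0 0 0 0 0 0 0;0 0 0 0 0 0 0;0 0 0 0 0 0 0;0 0 0 0 0 0 0;0 0 0 0 0 0 0'
cat > m.py <<'E'
from h import *
T=[]
for i in range(5):
    o=readout.get_obs(); T.append(np.r_[o['tool_pos'],o['tcp_rot'],o['moment'],o['contact_force'],o['grip_width'],o['finger_force']])
    viewer.capture('wrist')
T=np.array(T); print(o['time'],'pos',T.mean(0)[:3].round(1),'rot',T.mean(0)[3:6].round(4),'M',T.mean(0)[6:9].round(3),'F',T.mean(0)[9:12].round(2),T[-1,12:].round(1),'Mz',T[:,8].round(3))
E
python3 m.py
```

```text
time: 3.52
tool_pos: [608.3, 92.6, 132.6]
tcp_rot: [3.14, -0.001, -2.009]
contact_force: [0.1, 0.2, 0.5]
grip_width: 91.8
finger_force: 0.0
time: 4.18
tool_pos: [608.7, 92.7, 133.3]
tcp_rot: [3.141, 0.0, -2.008]
contact_force: [0.1, 0.1, -0.1]
grip_width: 43.1
finger_force: 0.0
4.3833 pos [608.7  92.7 133.2] rot [ 3.1414 -0.     -2.0084] M [ 0.083  0.089 -0.019] F [-0.14 -0.28 -0.25] [26.8  0. ] Mz [-0.068 -0.004 -0.023 -0.002  0.003]
```

```bash
python3 -m creep '0 0 0 0 0 0 0;0 0 0 0 0 0 0;0 0 0 0 0 0 0;0 0 0 0 0 0 0;0 0 0 0 0 0 0'
python3 m.py
python3 -m creep '0 0 0 0 0 -0.1 0;0 0 0 0 0 -0.1 0;0 0 0 0 0 -0.1 0;0 0 0 0 0 -0.1 0;0 0 0 0 0 0 0'
python3 m.py
```

```text
time: 4.85
tool_pos: [608.7, 92.6, 133.2]
tcp_rot: [3.142, 0.0, -2.008]
contact_force: [-0.7, 0.2, -0.1]
grip_width: 11.9
finger_force: 30.0
5.05 pos [608.7  92.6 133.2] rot [ 3.1415  0.     -2.0084] M [0.078 0.039 0.019] F [ 0.07 -0.06 -0.46] [12.1 30. ] Mz [ 0.034  0.069  0.012 -0.008 -0.009]
time: 5.52
tool_pos: [608.7, 92.7, 133.2]
tcp_rot: [3.142, -0.0, -2.412]
contact_force: [-0.3, -1.6, -0.6]
grip_width: 11.7
finger_force: 30.0
5.7167 pos [608.7  92.7 133.2] rot [ 3.1415  0.     -2.4069] M [ 0.048 -0.018  0.047] F [ 0.26 -0.4  -0.83] [11.7 30. ] Mz [ 0.067 -0.008  0.049  0.083  0.045]
```

```bash
cat >> m.py <<'E'
import sys
sys.exit(T[:,8].mean()>0.15)
E
python3 -m creep '0 0 0 0 0 -0.1 0;0 0 0 0 0 -0.1 0;0 0 0 0 0 -0.1 0;0 0 0 0 0 -0.1 0;0 0 0 0 0 0 0' >/dev/null; python3 m.py &&
python3 -m creep '0 0 0 0 0 -0.08 0;0 0 0 0 0 0 0' >/dev/null; python3 m.py &&
python3 -m creep '0 0 0 0 0 -0.08 0;0 0 0 0 0 0 0' >/dev/null && python3 m.py &&
python3 -m creep '0 0 0 0 0 -0.08 0;0 0 0 0 0 0 0' >/dev/null && python3 m.py &&
python3 -m creep '0 0 0 0 0 -0.08 0;0 0 0 0 0 0 0' >/dev/null && python3 m.py &&
python3 -m creep '0 0 0 0 0 -0.08 0;0 0 0 0 0 0 0' >/dev/null && python3 m.py &&
python3 -m creep '0 0 0 0 0 -0.08 0;0 0 0 0 0 0 0' >/dev/null && python3 m.py
```

```text
6.3833 pos [608.7  92.7 133.2] rot [ 3.1415  0.     -2.8061] M [ 0.046 -0.041  0.061] F [ 0.86 -0.21 -0.89] [11.9 30. ] Mz [0.067 0.085 0.045 0.031 0.076]
6.6333 pos [608.7  92.7 133.2] rot [ 3.1415  0.     -2.8069] M [ 0.05  -0.077  0.052] F [ 0.6   0.52 -0.74] [11.8 30. ] Mz [-0.01   0.08   0.053  0.039  0.097]False
False
```

```bash
sed -i 's/sys.exit(.*/sys.exit(int(T[:,8].mean()>0.15))/' m.py
python3 -m creep '0 0 0 0 0 -0.08 0;0 0 0 0 0 0 0' >/dev/null && python3 m.py &&
python3 -m creep '0 0 0 0 0 -0.08 0;0 0 0 0 0 0 0' >/dev/null && python3 m.py &&
python3 -m creep '0 0 0 0 0 -0.08 0;0 0 0 0 0 0 0' >/dev/null && python3 m.py &&
python3 -m creep '0 0 0 0 0 -0.08 0;0 0 0 0 0 0 0' >/dev/null && python3 m.py &&
python3 -m creep '0 0 0 0 0 -0.08 0;0 0 0 0 0 0 0' >/dev/null && python3 m.py &&
python3 -m creep '0 0 0 0 0 -0.08 0;0 0 0 0 0 0 0' >/dev/null && python3 m.py &&
python3 -m creep '0 0 0 0 0 -0.08 0;0 0 0 0 0 0 0' >/dev/null && python3 m.py &&
python3 -m creep '0 0 0 0 0 -0.08 0;0 0 0 0 0 0 0' >/dev/null && python3 m.py &&
python3 -m creep '0 0 0 0 0 -0.08 0;0 0 0 0 0 0 0' >/dev/null && python3 m.py
```

```text
7.05 pos [608.7  92.7 133.2] rot [ 3.1415 -0.     -2.8873] M [ 0.065 -0.096  0.053] F [ 0.39  0.07 -0.74] [12.2 30. ] Mz [0.068 0.078 0.039 0.026 0.052]
7.4667 pos [608.7  92.7 133.2] rot [ 3.1415  0.     -2.967 ] M [ 0.059 -0.095  0.049] F [ 0.73 -0.08 -1.37] [11.7 30. ] Mz [0.083 0.033 0.029 0.033 0.068]
7.8833 pos [608.7  92.7 133.2] rot [ 3.1415  0.     -3.0468] M [ 0.062 -0.121  0.158] F [ 0.74  0.34 -1.03] [11.8 30. ] Mz [0.171 0.211 0.125 0.131 0.15 ]
```

```bash
python3 -m creep '0 0 0 0 0 -0.04 0;0 0 0 0 0 0 0' >/dev/null; python3 m.py;python3 -m creep '0 0 0 0 0 -0.04 0;0 0 0 0 0 0 0' >/dev/null; python3 m.py
```

```text
8.3 pos [608.7  92.7 133.2] rot [ 3.1415  0.     -3.0872] M [ 0.07  -0.133  0.195] F [ 0.57  0.05 -1.3 ] [12.2 30. ] Mz [0.209 0.201 0.178 0.194 0.194]
8.7167 pos [608.7  92.7 133.2] rot [ 3.1415 -0.     -3.1275] M [ 0.054 -0.137  0.277] F [ 0.87  0.24 -1.35] [12. 30.] Mz [0.278 0.317 0.27  0.236 0.283]
```

```bash
python3 -m creep '0 0 0 0 0 0.12 0;0 0 0 0 0 0.12 0;0 0 0 0 0 0.12 0;0 0 0 0 0 0.12 0;0 0 0 0 0 0.12 0;0 0 0 0 0 0.12 0;0 0 0 0 0 0.12 0;0 0 0 0 0 0 0'>/dev/null
python3 -m creep '0 0 0 0 0 0.12 0;0 0 0 0 0 0.12 0;0 0 0 0 0 0.12 0;0 0 0 0 0 0.12 0;0 0 0 0 0 0.12 0;0 0 0 0 0 0.12 0;0 0 0 0 0 0.13 0;0 0 0 0 0 0 0'
python3 m.py
```

```text
9.6333 pos [608.7  92.6 133.2] rot [ 3.1414e+00  1.0000e-04 -2.2902e+00] M [ 0.111 -0.067 -0.023] F [ 0.61  0.4  -1.62] [11.9 30. ] Mz [-0.016  0.033  0.004 -0.089 -0.049]out of range: row 7 has 0.13, outside -0.125 to 0.125
```

```bash
python3 -m creep '0 0 0 0 0 0.12 0;0 0 0 0 0 0.12 0;0 0 0 0 0 0.12 0;0 0 0 0 0 0.12 0;0 0 0 0 0 0.12 0;0 0 0 0 0 0.12 0;0 0 0 0 0 0.12 0;0 0 0 0 0 0.02 0'
python3 -m creep '0 0 0 0 0 0 0;0 0 0 0 0 0 0;0 0 0 0 0 0 0'>/dev/null; python3 m.py
python3 -m creep '0 0 0 0 0 0 100;0 0 0 0 0 0 100;0 0 0 0 0 0 100;0 0 0 0 0 0 100;0 0 0 0 0 0 100;0 0 0 0 0 0 100;0 0 0 0 0 0 100;0 0 0 0 0 0 100'
```

```text
time: 10.35
tool_pos: [605.7, 117.7, 131.6]
tcp_rot: [-3.136, -0.067, -1.473]
contact_force: [6.3, -37.2, -0.5]
grip_width: 11.9
finger_force: 30.0
10.8 pos [605.9 117.1 131.8] rot [-3.1358 -0.062  -1.4795] M [-3.721 -0.516 -0.009] F [  4.65 -25.13  -0.22] [11.6 30. ] Mz [-0.006 -0.004 -0.022 -0.001 -0.01 ]
time: 11.52
tool_pos: [604.2, 123.3, 131.0]
tcp_rot: [-3.138, -0.053, -1.477]
contact_force: [-0.2, -0.4, -0.5]
grip_width: 60.5
finger_force: 0.0
```

The last joint reached its range near the end of that turn, so the tool slid along the bar. I'll check the joints and where the knob is now.

```bash
python3 -m creep '0 0 0 0 0 0 100;0 0 0 0 0 0 100;0 0 0 0 0 0 100;0 0 0 0 0 0 100;0 0 0 0 0 0 100'
python3 -c "
from h import *
print(readout.get_obs()['joint_positions'].round(3))"
python3 -m creep '0 0 0.03 0 0 0 100;0 0 0.03 0 0 -0.12 100;0 0 0.03 0 0 -0.12 100;0 0 0.02 0 0 -0.12 100;0 0 0 0 0 -0.12 100;0 0 0 0 0 -0.12 100;0 0 0 0 0 0 100;0 0 0 0 0 0 100'
python3 - <<'E'
from h import *
o=readout.get_obs(); ci=viewer.camera_info('wrist'); im=viewer.capture('wrist')
cv2.imwrite('pics/w3.png',im[:,:,::-1])
print(o['joint_positions'].round(3),o['tool_pos'],o['tcp_rot'],ci)
import json; json.dump({k:np.array(v).tolist() for k,v in ci.items()},open('ci3.json','w'))
E
```

```text
time: 11.93
tool_pos: [604.3, 123.1, 131.0]
tcp_rot: [-3.138, -0.053, -1.477]
contact_force: [0.1, 0.3, 0.9]
grip_width: 90.7
finger_force: 0.0
[ 0.099  0.666  1.453 -0.062  1.019 -3.105]
time: 12.6
tool_pos: [604.0, 123.9, 240.8]
tcp_rot: [-3.138, -0.055, -2.075]
contact_force: [-0.0, -0.8, -0.6]
grip_width: 91.5
finger_force: 0.0
[ 0.098  0.566  1.306 -0.049  1.298 -2.526] [604.02360262 123.90801679 240.75186603] [-3.13786628 -0.05475483 -2.07487051] {'fx': 330.9691404661729, 'fy': 330.9691404661729, 'cx': 257.4795666646591, 'cy': 194.10412364503438, 'origin': array([566.86373321,  57.02802276, 337.3524788 ]), 'rotation': array([-0.25042503,  0.00363381,  2.6381807 ])}
```

View pics/w3.png

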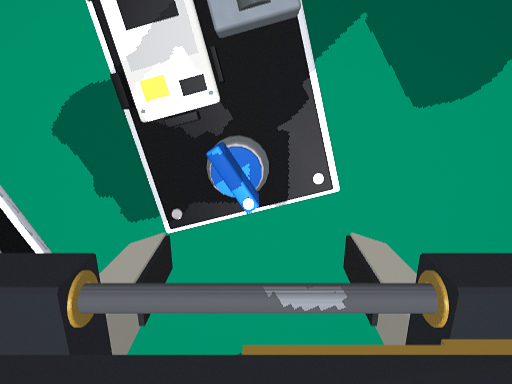

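The dot is now at (248,204) and the bar leans to its far end near (216,152). Next I compute its angle about the known axis, and the lever ball's position from the scene and top views.

```bash
python3 - <<'E'
from h import *
import json
ci=json.load(open('ci3.json'))
im=cv2.imread('pics/w3.png')
g=im[190:216,236:262].min(2); m=(g>200).astype(np.uint8); print(blobs(m,5))
b=max(blobs(m,5),key=lambda t:t[1][4])[0]+[236,190]
d=onz(ci,*b,96.5); v=d[:2]-[608.7,92.7]; print(d,np.linalg.norm(v),np.arctan2(v[1],v[0]))
# ball from two views
A=[];Bv=[]
for n in('top','scene'):
    c=viewer.camera_info(n); i=viewer.capture(n)
    p=blobs(mask(i,'red'),8)[0][0]; o,r=ray(c,*p); r/=np.linalg.norm(r); P=np.eye(3)-np.outer(r,r); A.append(P);Bv.append(P@o)
print('ball',np.linalg.solve(sum(A),sum(Bv)))
E
```

```text
[(array([12. , 13.6]), array([  7,   8,  11,  12, 104], dtype=int32)), (array([21. , 19.5]), array([16, 17, 10,  6, 32], dtype=int32)), (array([ 4.6, 23.4]), array([ 0, 21, 10,  5, 32], dtype=int32))]
[607.21744791 113.61433532  96.5       ] 20.966816224212394 1.6415648347035863
ball [504.76752194 -20.25991999 109.74942521]
```

```bash
python3 - <<'E'
from h import *
ci={'fx': 330.969,'fy': 330.969,'cx': 257.4796,'cy': 194.104,'origin':np.array([521.733,117.201,383.255]),'rotation':[-3.03344144e-01,8.7001e-04,1.19606469]}
a=onz(ci,302,88,30);b=onz(ci,314,241,30);e=b-a
yaw=np.arctan2(e[1],e[0]);print(a,b,np.linalg.norm(e),yaw)
for yaw in(yaw,-.3):
    x=np.array([np.cos(yaw),np.sin(yaw)]);y=np.array([-x[1],x[0]])
    c=(a+b)[:2]/2-185*y
    for n,p in(('blue',(608.7,92.7)),('ball',(505.2,-21))): print(n,yaw,c,np.array([x,y])@(np.array(p)-c))
o=readout.get_obs();R0=R.from_euler('xyz',o['tcp_rot']);print(o['tool_pos'])
R1=R.from_euler('xyz',[np.pi,0,yaw+np.pi]);print((R1*R0.inv()).as_rotvec())
Rz=R.from_rotvec([0,0,(yaw+np.pi)-(o['tcp_rot'][2]+2*np.pi)]);Rt=(Rz.inv()*R1*R0.inv());print('tilt first',Rt.as_rotvec(),'then',Rz.as_rotvec())
E
```

```text
[535.91664477 159.91186241  30.        ] [702.21686491 116.95026552  30.        ] 171.7598964468992 -0.2528102754790147
blue -0.2528102754790147 [572.79346528 -40.68840084] [  1.4012929  138.12958081]
ball -0.2528102754790147 [572.79346528 -40.68840084] [-70.36947242   2.15569638]
blue -0.3 [564.39551661 -38.30618652] [  3.6107143  138.24786038]
ball -0.3 [564.39551661 -38.30618652] [-61.66596483  -0.96023983]
[603.9886048  123.97932064 240.57470271]
[ 0.02575083 -0.05368938 -1.36561389]
tilt first [ 4.97678104e-02 -2.34685240e-02 -9.70546155e-05] then [ 0.          0.         -1.36588442]
```

```bash
python3 -m creep '0 0 0 0.05 -0.023 0 0;-0.0132 -0.0121 0 0 0 -0.12 0;-0.0132 -0.0121 0 0 0 -0.12 0;-0.0132 -0.0121 0 0 0 -0.12 0;-0.0132 -0.0121 0 0 0 -0.12 0;-0.0132 -0.0121 0 0 0 -0.12 0;-0.0132 -0.0121 0 0 0 -0.12 0;-0.0132 -0.0121 0 0 0 -0.12 0' >/dev/null
python3 -m creep '-0.0132 -0.0121 0 0 0 -0.12 0;-0.0132 -0.0121 0 0 0 -0.12 0;-0.0132 -0.0121 0 0 0 -0.12 0;-0.0132 -0.0121 0 0 0 -0.12 0;0 0 0 0 0 0 0;0 0 0 0 0 0 0'
python3 m.py
python3 - <<'E'
from h import *
o=readout.get_obs(); ci=viewer.camera_info('wrist'); im=viewer.capture('wrist')
for b,s in blobs(mask(im,'red'),30): print(b,s,onz(ci,*b,107).round(1))
print(o['joint_positions'].round(2))
E
```

```text
time: 13.92
tool_pos: [458.9, -9.4, 241.2]
tcp_rot: [3.141, 0.001, 2.887]
contact_force: [0.4, -0.0, 0.4]
grip_width: 3.3
finger_force: 0.0
14.1167 pos [459.4  -8.9 241.1] rot [3.1413e+00 1.0000e-03 2.8879e+00] M [-0.009  0.008  0.002] F [0.34 0.36 0.15] [0.3 0. ] Mz [-0.005  0.02   0.005 -0.011  0.001]
[257.5 265.7] [257 249   2  34  67] [505.3 -20.5 107. ]
[-0.19  0.28  1.78  0.    1.09 -1.5 ]
```

```bash
python3 -m creep '0 0 -0.02 0 0 0 0;0 0 -0.02 0 0 0 0;0 0 -0.02 0 0 0 0;0 0 -0.019 0 0 0 0;0 0 0 0 0 0 0;0.0078 -0.002 0 0 0 0 0;0.0078 -0.002 0 0 0 0 0;0 0 0 0 0 0 0'
python3 -m creep '0.0078 -0.002 0 0 0 0 0;0.0078 -0.002 0 0 0 0 0;0.0078 -0.002 0 0 0 0 0;0.0078 -0.002 0 0 0 0 0;0.0078 -0.002 0 0 0 0 0;0 0 0 0 0 0 0'
python3 -m creep '0.004 -0.001 0 0 0 0 0;0.004 -0.001 0 0 0 0 0;0.004 -0.001 0 0 0 0 0;0 0 0 0 0 0 0'
python3 - <<'E'
from h import *
for n in('top','scene'):
    ci=viewer.camera_info(n); im=viewer.capture(n)
    for b,s in blobs(mask(im,'red'),4): print(n,b,s,onz(ci,*b,107).round(1))
E
```

```text
time: 14.88
tool_pos: [477.3, -13.7, 163.4]
tcp_rot: [3.141, 0.005, 2.885]
contact_force: [-0.0, 0.5, 0.3]
grip_width: 0.9
finger_force: 0.0
time: 15.38
tool_pos: [515.4, -23.7, 162.1]
tcp_rot: [3.141, 0.002, 2.885]
contact_force: [-0.5, -0.0, 0.3]
grip_width: 0.2
finger_force: 0.0
time: 15.72
tool_pos: [526.1, -26.3, 161.8]
tcp_rot: [3.141, 0.001, 2.885]
contact_force: [0.1, -0.3, 0.3]
grip_width: 0.5
finger_force: 0.1
scene [258.5 194.5] [256 192   6   6  32] [544.7 -27.1 107. ]
```

```bash
for k in 1; do python3 -m creep '0.002 -0.0005 0 0 0 0 0;0.002 -0.0005 0 0 0 0 0;0 0 0 0 0 0 0' | sed -n '2p;4p'; done
python3 -m creep '0.002 -0.0005 0 0 0 0 0;0 0 0 0 0 0 0' | sed -n '2p;4p'
python3 -m creep '0.002 -0.0005 0 0 0 0 0;0 0 0 0 0 0 0' | sed -n '2p;4p'
```

```text
tool_pos: [529.7, -27.1, 161.9]
contact_force: [-1.4, 0.4, -1.1]
tool_pos: [531.7, -27.6, 161.9]
contact_force: [-0.3, 0.9, -0.9]
tool_pos: [533.8, -28.2, 162.0]
contact_force: [-1.6, 0.4, -1.0]
```

```bash
for k in 1; do python3 -m creep '0.002 -0.0005 0 0 0 0 0;0 0 0 0 0 0 0' | sed -n '2p;4p'; done
python3 m.py
python3 -m creep '0.002 -0.0005 0 0 0 0 0;0 0 0 0 0 0 0' | sed -n '2p;4p'
python3 m.py
python3 - <<'E'
from h import *
for n in('top','scene'):
    ci=viewer.camera_info(n); im=viewer.capture(n)
    for b,s in blobs(mask(im,'red'),4): print(n,b,s,onz(ci,*b,107).round(1))
E
```

```text
tool_pos: [534.4, -28.3, 161.7]
contact_force: [-5.0, 1.0, 2.7]
16.7667 pos [534.4 -28.3 161.7] rot [-3.1415e+00 -3.1000e-03  2.8851e+00] M [0.269 0.937 0.016] F [-5.67  1.09  2.05] [0.4 2.9] Mz [ 0.023  0.029  0.044 -0.036  0.021]
tool_pos: [534.9, -28.4, 161.6]
contact_force: [-11.2, 2.7, 6.9]
17.1833 pos [534.9 -28.4 161.6] rot [-3.1413 -0.0069  2.8853] M [0.453 1.857 0.032] F [-10.91   2.62   5.83] [0.7 5.7] Mz [0.015 0.05  0.049 0.009 0.035]
scene [259.7 196.7] [257 194   7   7  35] [555.8 -32.2 107. ]
```

The end stop is felt: the force rises to 11 N with no further travel. Now I back away and verify.

```bash
python3 -m creep '-0.008 0.002 0 0 0 0 0;-0.02 0.005 0 0 0 0 0;-0.02 0.005 0.01 0 0 0 0;-0.02 0.005 0.03 0 0 0 0;-0.02 0.005 0.03 0 0 0 0;0 0 0.03 0 0 0 0;0 0 0 0 0 0 0;0 0 0 0 0 0 0'
python3 - <<'E'
from h import *
A=[];B=[]
for n in('top','scene'):
    ci=viewer.camera_info(n); im=viewer.capture(n); cv2.imwrite(f'pics/{n}9.png',im[:,:,::-1])
    p=blobs(mask(im,'red'),8)[0][0]; o,r=ray(ci,*p); r/=np.linalg.norm(r); P=np.eye(3)-np.outer(r,r); A.append(P);B.append(P@o)
print('ball',np.linalg.solve(sum(A),sum(B)))
im=viewer.capture('wrist'); cv2.imwrite('pics/w9.png',im[:,:,::-1])
E
```

```text
time: 18.0
tool_pos: [450.5, -7.3, 263.9]
tcp_rot: [3.141, 0.007, 2.885]
contact_force: [-0.6, 0.2, -0.5]
grip_width: -0.0
finger_force: 0.0Traceback (most recent call last):
  File "<stdin>", line 5, in <module>
IndexError: list index out of range
```

```bash
python3 - <<'E'
from h import *
A=[];B=[]
for n in('wrist','scene'):
    ci=viewer.camera_info(n); im=viewer.capture(n); cv2.imwrite(f'pics/{n}9.png',im[:,:,::-1])
    for p,s in blobs(mask(im,'red'),8): print(n,p,s,onz(ci,*p,105).round(1))
im=cv2.imread('pics/scene9.png')[150:280,180:350]
cv2.imwrite('pics/s9c.png',cv2.resize(im,None,fx=4,fy=4,interpolation=cv2.INTER_CUBIC))
E
```

```text
wrist [257.6 324.2] [252 314  12  16  62] [567.  -37.8 105. ]
scene [259.9 196.7] [257 194   7   7  37] [554.3 -30.  105. ]
```

View pics/s9c.png

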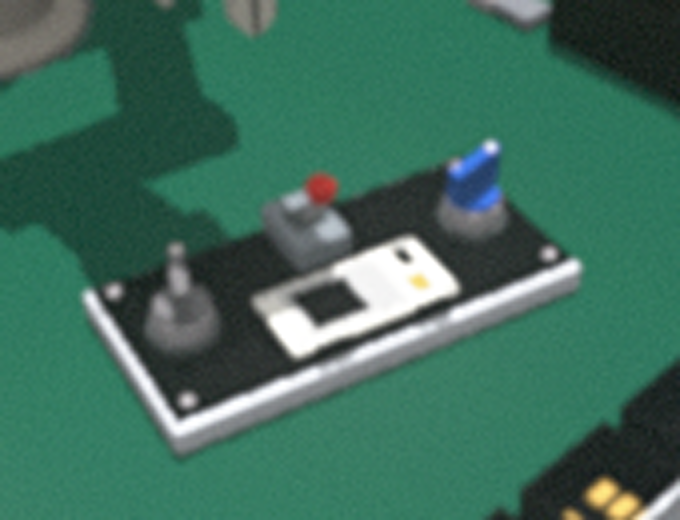

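The lever now leans over towards the phone, with the ball at crop (321,187). The phone sits in its nest, and the blue bar stands as I left it. Handing in.

```bash
python3 -c "
from plant import order
print(order.close_job())"
```

```text
the job is handed in; nothing more can be done
None
```

I handed the job in at about 18 s, though no verdict came back: the blue knob was bottomed at about 0.23 N m and backed off about 86°, and the lever was pushed to its far stop. During the back-off the wrist joint came within 0.005 rad of its range limit and the gripper slid along the bar, peaking at about 38 N at the wrist, so the 86° comes from a wrist-camera picture taken after letting go.

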